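# Tip the feed tray so the gold chocolate slides to the orange end

### The job

Two tipping feed trays stand on the packing table. On the tray that holds the gold-foil chocolate, press the orange ledge at its end all the way down so that the chocolate slides to the orange end of the trough, and let go, leaving the tray tipped. Do not touch the chocolate itself, and leave the other tray, with the red chocolate, level as it is.

Things in the scene. Friction and masses are not known exactly. Their poses are not given: they have to be found in the camera images.
- gold_chocolate: Loose round chocolate in gold foil, 46 mm across, 15 mm thick, 40 g, lying flat in a white trough (160 x 64 mm inside, 22 mm high, floor 4 mm). Origin: centre of its underside, z up. Slippery: it slides by itself once the tray is tipped about 0.2 rad. At first between the middle and the grey end; against the orange end wall its centre is 51 mm along +x from the ledge point.
- gold_tray_orange_ledge (a point): Where to press: mid-width on top of the gold tray's flat orange end ledge (45 x 70 x 5 mm), 65 mm above the table when level. Turns with the tray; +x runs along the tray to the grey ledge, y across, z up. From here the ledge runs 19 mm outward and 25 mm inward to the end wall, which is 17 mm higher. The orange end faces the robot, turned up to 0.5 rad either way.
- gold_tray (a joint): Tilt of the gold chocolate's tray, rad: about 0 level, + is orange end down, stops at -0.30 and +0.30. Stiff pin, no spring: it stays where left; about 1 N on the ledge moves it. Pin 108 mm along +x from the ledge point and 5 mm below it: at the stop the point is 32 mm lower and 3 mm nearer the pin. Base 110 x 120 mm, fixed to the table; nothing lies under the ledge.
- red_tray (a joint): Tilt of the other, otherwise identical tray (orange and grey ledge too), which holds a red-foil chocolate 46 mm across; same meaning of values. It stands 0.23 to 0.37 m to the left or right of the gold one and must stay level.
Not all that is in view belongs to the job. Of the things like the gold_chocolate, leave any that is black or green; of the rest the larger one is meant.

How it is judged:
At the end, for the whole second after the job is handed in: The gold chocolate's tray is left tipped, orange end down (tilt over 0.25 of 0.30 rad), and the gold chocolate lies flat and still in the trough within 15 mm of the orange end wall (centre 40 to 66 mm along +x from the ledge point, at most 6 mm above it along z) (value of joint gold_tray above 0.25 rad and x of gold_chocolate in the frame of gold_tray_orange_ledge between 0.04 and 0.066 m and z of gold_chocolate in the frame of gold_tray_orange_ledge below 0.006 m and linear speed of gold_chocolate below 0.02 m/s); the robot touches nothing.
It fails at once if the robot touches the gold chocolate (contact force between any of the arm, the fingers and gold_chocolate above 0.3 N).
It fails at once if the tray with the red chocolate is tipped by more than 0.08 rad either way (value of joint red_tray above 0.08 rad or value of joint red_tray below -0.08 rad).
It also fails if it takes over 32 s, if anything falls off the work surface, if the arm or the gripper's body presses on something with over 40 N, if the wrist force passes 120 N, or if a joint passes its speed limit or range.

### The arm

A 6-joint arm with a two-finger parallel gripper is mounted at the origin on a cart in front of the work surface, level with it; the furniture and walls round the work are solid. World frame = base frame: x ahead of the robot, y to its left, z up, the work surface at z = 0. Lengths are in m, angles in rad, forces in N, time in s.
With the tool pointing down it reaches from about 0.3 to 0.95 m from the base axis. Payload 3.1 kg.
Tool frame: the origin (TCP) lies at the very end of the fingers, on their centre line; the grasp point (between the pads) lies 19 mm behind it; z points along the fingers, y is the line along which they close (so a half turn about z gives the same grasp; the last joint's range is limited). The gripper opens to 85 mm and grips with 20 to 120 N. Pads are 22 mm wide; open, the fingers measure 114 mm over their backs; the gripper's body (76 mm by 85 mm) begins 54 mm behind the grasp point. The pads swing forward as they close: fully open they stand 13 mm farther back than shut.
Start: joints at [1.05, 0.308, 1.634, -0, 1.2, -0.07], TCP at [0.272, 0.563, 0.231] pointing down, gripper open.
Joint ranges: [-3.06, 3.06], [-0.79, 1.96], [0.05, 2.63], [-1.19, 4.34], [0.05, 2.64], [-2.94, 2.94]. Speed limits (rad/s): [2.79, 2.79, 3.14, 3.14, 3.14, 3.14].

### API

Orientations are given as a unit quaternion [x, y, z, w].
In Python, from station import telemetry, optics, workorder gives the robot as it stands.
- The arm moves only by the tool step_arm, never from a script. Its arguments are lists of equal length, an entry for each row: "slide": the shift along the world's x, y, z in cm, a list of three; "rot": the turn, a rotation vector about the world's x, y, z in rad, a list of three. In form: {"slide": [[x, y, z], ...], "rot": [[wx, wy, wz], ...]}. A call has 1 to 5 rows; each row is the pose to reach, as a shift and turn from the pose commanded when the call began; what a row does not reach only later rows make up. A row lasts 1/8 s, in which the tool goes at most 62.5 mm and 10.7 degrees, less where a joint would pass 70% of its speed; a pose out of reach is approached as far as the arm can. A call with a gripper value outside its range is refused whole. "hand" is the finger opening in cm, from 0 to 8.54, set as the call begins (left out, the last holds). The fingers move at their own pace and stop on an object; "squeeze" is the grip in N (left out, the last holds). Time passes only in rows, so rows that repeat a pose let the fingers close. It gives the time, the measured TCP pose, the force, the opening and the grip force at its end, in the units of the state.
- telemetry.sense(): the state, without advancing time (a new reading comes with each control period).
- optics.grab_frame(name): name is "side" or "top" or "wrist"; returns a dict with "pixels" (400x640x3 uint8, red, green, blue), "fov_y" (degrees; the focal length in pixels is half the picture's height over the tangent of half this angle, whatever the lens; pixels are square), "cx", "cy" (the principal point, pixels), "rvec" (rotation vector, rad) and "tvec" (3), from world to camera coordinates, as OpenCV has them; the wrist camera has in their place "mount" (4x4, takes a point from camera to tool coordinates, whose origin is the TCP and whose axes are the flange's). Camera axes: x right, y down, z forward; pixel columns grow to the right and rows downward; lengths in m; the calibration is good to about 2 mm. The wrist camera is an equidistant fisheye: a pixel r from the principal point sees the ray r / f radians off the axis. A picture is of the moment at which its call begins: read the wrist's pose just before it. There is no depth.
- workorder.hand_in(): hands the job in; it is judged then, once.
The state is a dict: "clock": time; "joints": joint angles; "joint_velocities": joint speeds; "effort": joint torques, N m; "position": TCP position; "tool_rot": TCP orientation; "ft_force": force on the tool from outside, world axes, zero at the start; "wrist_torque": the same for the moment, N m; "grip_width": opening from 0.0 (shut) to 1.0 (fully open); "finger_force": force on a finger pad.
Only numpy, scipy, OpenCV 4.12 (cv2) and the standard library are available. Lean on these libraries where they do the work, as an engineer would, in place of code of your own. Each camera call takes 0.05 s, during which the arm holds its last target. There are 200 camera calls.

## Working session

There is one attempt and no reset: what is moved stays moved. The work goes in short steps, Python scripts to look and compute and a tool call to move; the robot and the scene stay as the last step left them, time stands still between calls to the robot, and variables do not carry over. Pictures are saved under pics/ and viewed, at most 10 in all, crops included, and the job is handed in when it is done.

Besides the shell and the picture viewer there is one more tool, called as name(argument=value, ...) on one line, values as JSON. step_arm: Moves the arm, as the interface text tells. Its arguments: {"type":"object","properties":{"slide":{"type":"array"},"rot":{"type":"array"},"hand":{"type":"number"},"squeeze":{"type":"number"}},"required":["slide","rot"]}

```bash
mkdir -p pics; python3 - <<'E'
from station import telemetry, optics
import cv2,pickle
s=telemetry.sense();print(s['clock'],s['position'],s['tool_rot'],s['grip_width'])
for n in('top','side'):
    f=optics.grab_frame(n);pickle.dump(f,open(n+'.pkl','wb'))
    cv2.imwrite(f'pics/{n}0.png',f['pixels'][:,:,::-1]);print({k:v for k,v in f.items() if k!='pixels'})
E
```

```text
0.0 [0.27191976 0.56182265 0.23002961] [ 2.23493140e-01  9.74704811e-01 -1.11010207e-03 -3.39846389e-04] 0.9959491049424238
{'fov_y': 48.313402759560425, 'cx': 316.81470108854654, 'cy': 202.1833041748898, 'rvec': array([ 2.14677214, -2.14306753,  0.18509611]), 'tvec': array([0.06903207, 0.59170306, 0.88130861])}
{'fov_y': 42.65061489509602, 'cx': 325.18125949515195, 'cy': 198.7681878912134, 'rvec': array([ 2.12406495, -0.35588295,  0.18807663]), 'tvec': array([-0.53623035,  0.18715203,  0.85427632])}
```

View pics/top0.png

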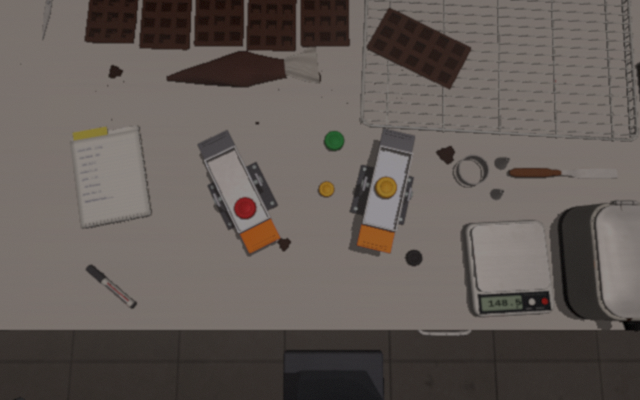

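View pics/side0.png

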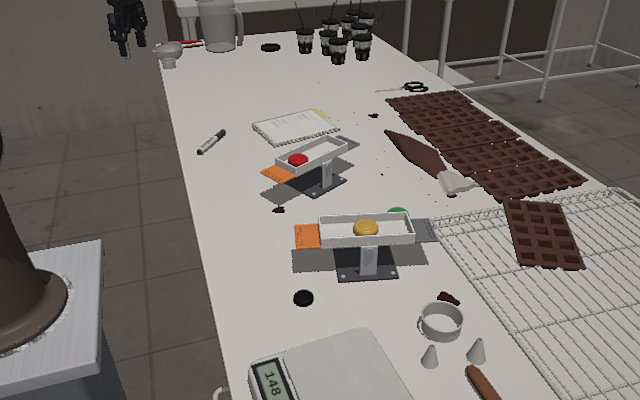

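Top view candidates: the gold one in the right tray at (386,187), a smaller gold one on the table at (327,189), green at (334,140) and black at (414,257). The larger gold one in the right tray fits, with its orange ledge at about (377,240). The left tray at (240,190) holds the red chocolate. I'll confirm with a crop and measure.

```bash
cat > h.py <<'E'
import cv2,numpy as np
def ray(f,uv,z):
    F=200/np.tan(np.radians(f['fov_y']/2));R=cv2.Rodrigues(f['rvec'])[0]
    d=R.T@np.array([(uv[0]-f['cx'])/F,(uv[1]-f['cy'])/F,1]);c=-R.T@f['tvec']
    return c+d*(z-c[2])/d[2]
def orange(f,x0,x1,y0,y1):
    h=cv2.cvtColor(f['pixels'],cv2.COLOR_RGB2HSV);m=cv2.inRange(h,(5,170,90),(17,255,255))
    k=np.zeros_like(m);k[y0:y1,x0:x1]=m[y0:y1,x0:x1]
    c=max(cv2.findContours(k,0,2)[0],key=cv2.contourArea);return c
E
python3 - <<'E'
from h import *
import pickle
t=pickle.load(open('top.pkl','rb'));s=pickle.load(open('side.pkl','rb'))
for f,b in((t,(340,420,215,265)),(s,(285,330,215,260)),(t,(230,290,210,260))):
    c=orange(f,*b);r=cv2.minAreaRect(c);p=cv2.boxPoints(r);print(r,cv2.contourArea(c))
    for q in list(p)+[r[0]]: print(q,ray(f,q,.065).round(4))
g=ray(t,(386,187),.07);print('gold',g)
cv2.imwrite('pics/c.png',cv2.resize(t['pixels'][120:270,300:440,::-1],None,fx=4,fy=4,interpolation=2))
E
```

```text
((375.2189025878906, 238.48069763183594), (33.63129806518555, 21.031143188476562), 13.392498016357422) 648.0
[356.42493 244.81546] [ 0.502  -0.0094  0.065 ]
[361.29614 224.35623] [ 0.5434 -0.0198  0.065 ]
[394.01288 232.14594] [ 0.5277 -0.0858  0.065 ]
[389.14166 252.60516] [ 0.4866 -0.0749  0.065 ]
(375.2189025878906, 238.48069763183594) [ 0.5148 -0.0475  0.065 ]
((307.5, 236.5), (23.0, 25.0), 90.0) 510.0
[295. 225.] [ 0.5041 -0.0122  0.065 ]
[320. 225.] [ 0.5476 -0.0273  0.065 ]
[320. 248.] [ 0.5262 -0.0916  0.065 ]
[295. 248.] [ 0.4852 -0.0774  0.065 ]
(307.5, 236.5) [ 0.5155 -0.0531  0.065 ]
((259.7000427246094, 235.9000244140625), (21.0190372467041, 33.541019439697266), 63.43495178222656) 664.0
[240.00005 234.00003] [0.5234 0.2248 0.065 ]
[270.00003 219.00003] [0.5539 0.165  0.065 ]
[279.40002 237.80002] [0.5159 0.1455 0.065 ]
[249.40005 252.80002] [0.4858 0.205  0.065 ]
(259.7000427246094, 235.9000244140625) [0.5196 0.1851 0.065 ]
gold [ 0.61964803 -0.07097508  0.07      ]
```

View pics/c.png

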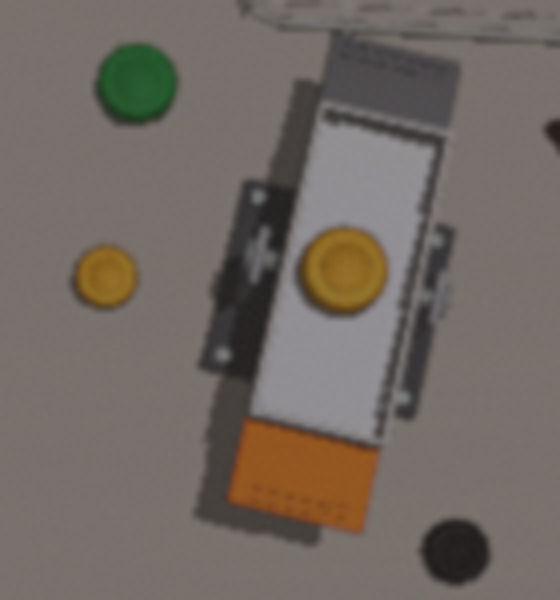

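The crop confirms it: the larger gold chocolate is in the right tray, and the smaller gold one is loose on the table. The ledge point is about (0.512, -0.048) and the tray yaw about -0.24. I'll shut the hand and travel high.

step_arm(slide=[[2,-5,0],[4,-10,0],[6,-15,0],[8,-20,0],[10,-25,0]], rot=[[0,0,0.05],[0,0,0.1],[0,0,0.15],[0,0,0.2],[0,0,0.21]], hand=0)

```text
clock: 0.72
position: [0.3724, 0.3107, 0.2309]
tool_rot: [0.12, 0.993, -0.0, -0.0]
ft_force: [0.6, 0.4, 0.2]
grip_width: 0.001
finger_force: 0.0
```

step_arm(slide=[[2,-5,0],[4,-10,0],[6,-15,0],[8,-20,0],[10,-25,0]], rot=[[0,0,0],[0,0,0],[0,0,0],[0,0,0],[0,0,0]])

```text
clock: 1.35
position: [0.4725, 0.0609, 0.231]
tool_rot: [0.12, 0.993, 0.0, -0.0]
ft_force: [0.4, -0.7, -0.8]
grip_width: 0.003
finger_force: 0.0
```

step_arm(slide=[[1.5,-5,-2],[3,-10,-5],[3.3,-11,-9],[3.3,-11,-11],[3.3,-11,-11]], rot=[[0,0,0],[0,0,0],[0,0,0],[0,0,0],[0,0,0]])

```text
clock: 1.98
position: [0.503, -0.0474, 0.1189]
tool_rot: [0.12, 0.993, 0.0, -0.003]
ft_force: [0.2, -0.3, 0.0]
grip_width: 0.0
finger_force: 0.0
```

```bash
python3 - <<'E'
from station import telemetry, optics
import cv2,numpy as np
print(telemetry.sense()['position'])
a=optics.grab_frame('side')['pixels'][150:300,240:440];b=optics.grab_frame('top')['pixels'][130:280,300:500]
cv2.imwrite('pics/d.png',cv2.resize(np.hstack([a,b])[:,:,::-1],None,fx=2,fy=2,interpolation=2))
E
```

```text
[ 0.50296281 -0.04735413  0.11892814]
```

View pics/d.png

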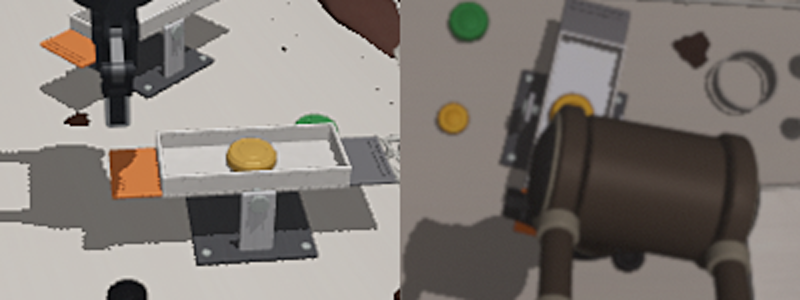

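Side view: the finger tips, at crop (118,125), are above the outer half of the orange ledge, at crop (135,172). The gold chocolate at (250,155) is well clear. Pressing now.

step_arm(slide=[[0.3,0,-2],[0.3,0,-4],[0.3,0,-5],[0.3,0,-5.5],[0.3,0,-6]], rot=[[0,0,0],[0,0,0],[0,0,0],[0,0,0],[0,0,0]])

```text
clock: 2.7
position: [0.509, -0.0474, 0.0619]
tool_rot: [0.12, 0.993, 0.0, 0.001]
ft_force: [-1.5, 0.3, 1.5]
grip_width: 0.002
finger_force: 0.5
```

step_arm(slide=[[0,0,-0.5],[0,0,-1.0],[0,0,-1.4],[0,0,-1.8],[0,0,-2.1]], rot=[[0,0,0],[0,0,0],[0,0,0],[0,0,0],[0,0,0]])

```text
clock: 3.32
position: [0.5084, -0.0475, 0.04]
tool_rot: [0.12, 0.993, -0.0, 0.0]
ft_force: [1.5, -0.0, 1.0]
grip_width: -0.0
finger_force: 0.4
```

step_arm(slide=[[-0.2,0,-0.2],[-0.2,0,-0.4],[-0.2,0,-0.6],[-0.2,0,-0.7],[-0.2,0,-0.7]], rot=[[0,0,0],[0,0,0],[0,0,0],[0,0,0],[0,0,0]])

```text
clock: 3.95
position: [0.5061, -0.0474, 0.0331]
tool_rot: [0.12, 0.993, 0.0, -0.0]
ft_force: [-0.3, -0.3, 0.4]
grip_width: -0.003
finger_force: 0.0
```

step_arm(slide=[[0,0,-0.1],[0,0,-0.2],[0,0,-0.3],[0,0,-0.3]], rot=[[0,0,0],[0,0,0],[0,0,0],[0,0,0]])

```text
clock: 4.45
position: [0.5064, -0.0474, 0.0317]
tool_rot: [0.12, 0.993, -0.0, -0.0]
ft_force: [-4.5, 0.7, 11.7]
grip_width: -0.004
finger_force: 5.9
```

The force rose to 12 N, so the tray is at its stop. Lifting off straight up, then back toward the robot and clear.

step_arm(slide=[[0,0,0.5],[-0.3,0,2],[-1,0,5],[-2,0,10],[-4,0,15]], rot=[[0,0,0],[0,0,0],[0,0,0],[0,0,0],[0,0,0]])

```text
clock: 5.08
position: [0.4661, -0.0475, 0.1822]
tool_rot: [0.12, 0.993, -0.0, 0.0]
ft_force: [0.2, -0.5, 0.5]
grip_width: -0.0
finger_force: 0.0
```

step_arm(slide=[[-2,5,3],[-4,10,3],[-6,15,3],[-8,20,3],[-10,25,3]], rot=[[0,0,0],[0,0,0],[0,0,0],[0,0,0],[0,0,0]])

```text
clock: 5.7
position: [0.3654, 0.2039, 0.2111]
tool_rot: [0.12, 0.993, 0.0, 0.001]
ft_force: [0.3, 0.9, 0.1]
grip_width: 0.003
finger_force: 0.0
```

```bash
python3 - <<'E'
from station import telemetry, optics
import cv2,numpy as np
print(telemetry.sense()['position'],telemetry.sense()['ft_force'])
a=optics.grab_frame('side')['pixels'][120:300,240:440];b=optics.grab_frame('top')['pixels'][110:290,240:440]
cv2.imwrite('pics/e.png',cv2.resize(np.hstack([a,b])[:,:,::-1],None,fx=2,fy=2,interpolation=2))
E
```

```text
[0.3653855  0.20392786 0.21106704] [0.33130262 0.91542673 0.10973423]
```

View pics/e.png

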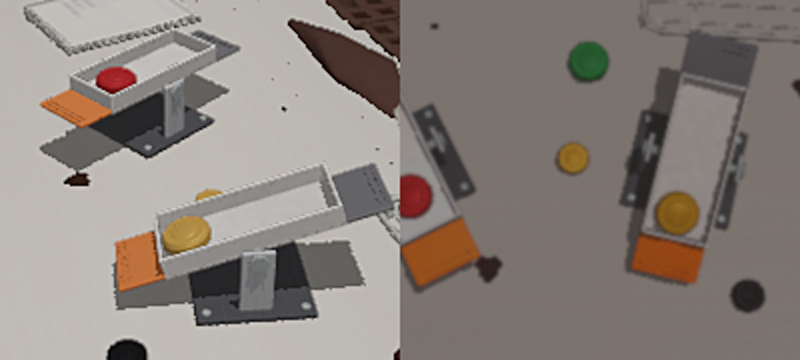

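The tray is tipped and the gold chocolate lies against the orange end wall (side crop (187,233), top crop (678,213)). The red tray is unchanged and the arm is clear.

```bash
python3 -c "
from station import workorder;print(workorder.hand_in())"
```

```text
the job is handed in; nothing more can be done
None
```

The job is handed in: the gold tray is left tipped with its chocolate against the orange end wall, the red tray looks unmoved in the last pictures, and the arm is clear; the hand-in call returned no verdict.

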